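Turn a rack of camera lenses out onto the inspection tray

ROBOT

A 6-joint arm with a two-finger parallel gripper is mounted at the origin on the work surface. World frame = base frame: x ahead of the robot, y to its left, z up, the work surface at z = 0. Lengths are in m, angles in rad, forces in N, time in s.
With the tool pointing down it reaches from about 0.275 to 0.75 m from the base axis. Payload 10.2 kg.
Tool frame: the origin (TCP) lies at the very end of the fingers, on their centre line; the grasp point (between the pads) lies behind it (manip.grip_point_offset is the z of the grasp point in the tool frame, in m); z points along the fingers, y is the direction in which the jaws open and shut (so a half turn about z gives the same grasp; the last joint's range is limited). The gripper opens to 88 mm and grips with 3 to 60 N. Pads are 18 mm wide; open, the fingers measure 123 mm over their backs; the gripper's body (75 mm by 187 mm) begins 45 mm behind the grasp point.
Start: joints at [-1.352, 0.313, 1.498, -0, 1.331, -0.223], TCP at [0.224, -0.475, 0.239] pointing down, gripper open.
Joint ranges: [-2.94, 2.94], [-0.97, 2.17], [0.19, 2.56], [-1.23, 4.37], [0.02, 3.11], [-2.88, 2.88]. Speed limits (rad/s): [2.39, 2.39, 3.01, 3.14, 3.14, 3.14].

INTERFACE

Orientations are given as a unit quaternion [x, y, z, w].
In Python, from station import manip gives the robot as it stands. The module is installed in compiled form; this text tells all that it offers. Calls block until the motion is done:
- manip.move_pose(position, orientation): joint-space move of the TCP to a pose.
- manip.movel(position, feed=0.15, rot=None, force_limit=None): straight line of the TCP; rot=None keeps the orientation; feed is the mean speed in m/s. With force_limit (N) it stops when the force on the tool has changed by that much, and returns True; else False.
- manip.move_joints(angles): joint-space move.
- manip.move_gripper(opening, strength=None): finger opening in m; strength is the grip in N (None keeps the last); returns when the fingers have stopped.
- manip.dwell(seconds).
- manip.ik(position, orientation): joint angles nearest the present ones, or None.
- manip.get_state(): the state.
- manip.camera(name): name is "side" or "top"; returns a dict with "color" (420x560x3 uint8, red, green, blue), "vfov" (degrees; the focal length in pixels is half the picture's height over the tangent of half this angle, whatever the lens; pixels are square), "cx", "cy" (the principal point, pixels), "dist_coeffs" ([k1, k2, p1, p2, k3] as OpenCV has them; the pictures are not rectified), "world_to_cam" (4x4, takes a point from world to camera coordinates). Camera axes: x right, y down, z forward; pixel columns grow to the right and rows downward; lengths in m; the calibration is good to about 2 mm. A picture is of the moment at which its call begins. There is no depth.
A pose or a line that the arm cannot do raises manip.Unreachable and nothing moves.
- manip.hand_in(): hands the job in, once; it reports no verdict.
The state is a dict: "t": time; "joint_positions": joint angles; "dq": joint speeds; "effort": joint torques, N m; "ee_pos": TCP position; "eef_rot": TCP orientation; "contact_force": force on the tool from outside, world axes, zero at the start; "ft_torque": the same for the moment, N m; "gripper_width": finger opening in m.
Only numpy, scipy, OpenCV 4.12 (cv2) and the standard library are available. Lean on these libraries where they do the work, as an engineer would, in place of code of your own. Each camera call takes 0.05 s, during which the arm holds its last target.

TASK

Fit the loose orange cover fully over the grey lens rack, handles together, then hold the two handles together and turn rack and cover upside down as one onto the green tray, so that the cover lies flat in the tray with its handle over the open front. Lift the rack straight off, leaving the three lenses standing glass up in the cover, and set the empty rack back level on its cork stand, either way up. Do not drop a lens or touch one with the gripper, and leave the other things on the bench where they are.

Things in the scene. Friction and masses are not known exactly. Their poses are not given: they have to be found in the camera images.
- rack_center (a point): centre of the grey plastic rack, an open box 128 (x) x 44 (y) x 48 (z) mm, about 120 g, walls and floor 4 mm, three pockets in a row along x, a lens in each with 2 mm of play all round, its top 2 mm below the rim. z points out of the open top (up at first). It starts on the cork stand, its handle (-x end) towards the robot and overhanging freely.
- rack_handle (a point): middle of the pinch spot at the rack's -x end: 102 mm from rack_center along the rack's -x and 18 mm along its z, axes as the rack's. The rack's handle, 60 mm long, is L-shaped in section: a 12 mm bar on the +y side and a 5.5 mm foot under the -y side. It starts at the box's end, 38 mm behind this point, and ends 22 mm before it.
- cover_center (a point): centre of the loose orange cover, 80 g: a cap 140 (x) x 56 (y) x 18 (z) mm: a 6 mm plate with a rim 12 mm deep, 3 mm thick, below it; z points out through the plate (up at first; it lies rim down on the bench). It fits over the rack with 3 mm of play each side, x axes alike; seated, its plate lies on the rack's open top and cover_center is 21 mm from rack_center along z.
- cover_handle (a point): middle of the pinch spot at the cover's -x end: 102 mm from cover_center along the cover's -x and 3 mm along its -z; axes as the cover's. Its handle, 60 mm long, is the other L: a 12 mm bar on the -y side, a 6 mm arm over the +y side. Seated, it falls together with rack_handle; both handles nest into one bar 26 mm wide, 24 mm high, to be pinched from the sides or from above and below.
- stand_top (a point): point on the flat cork top of the fixed blue stand, 100 mm above the bench; the top is 90 mm wide (y) and runs from 60 mm in front (-x, towards the robot) to 75 mm behind this point. The rack starts centred here to within 10 mm, x axes nearly alike.
- tray_floor (a point): point on the flat green floor of the fixed tray on a dark steel foot; floor 100 mm above the bench, 110 mm wide (y), from 75 mm in front (-x) to 90 mm behind this point. Walls 8 mm high at both sides and back; the front (-x, towards the robot) is open, free below, for a handle to stick out. The inverted cover belongs centred about here.
- lens0_center (a point): centre (half-way up) of the nearest (rack -x pocket) camera lens: a black cylinder 32 mm in diameter, 42 mm tall, 30 g or so, red band near the glass end. z axis runs from the glass end to the brass mount end: z up = glass down (as at the start), z down = glass up.
- lens1_center (a point): centre (half-way up) of the middle camera lens: a black cylinder 32 mm in diameter, 42 mm tall, 30 g or so, red band near the glass end. z axis runs from the glass end to the brass mount end: z up = glass down (as at the start), z down = glass up.
- lens2_center (a point): centre (half-way up) of the farthest (rack +x pocket) camera lens: a black cylinder 32 mm in diameter, 42 mm tall, 30 g or so, red band near the glass end. z axis runs from the glass end to the brass mount end: z up = glass down (as at the start), z down = glass up.
- dome: bystander: dome camera, white base 110 mm across, black dome, 76 mm high; origin under its centre.
- bullet: bystander: white box-shaped camera with a black barrel, about 180 x 68 x 74 mm; origin under its middle.
- meter: bystander: red multimeter lying flat, 150 x 75 x 35 mm; origin under its centre.
- driver: bystander: screwdriver with a blue handle lying on the bench; origin near its middle.
- carton: bystander: small closed cardboard carton 100 x 75 x 35 mm; origin under its centre.

How it is judged:
On the way, in this order (a step that is already met when the one before it is completed fails the run):
1. the cover is fully seated on the rack, which is still upright, lenses in it (x of cover_center in the frame of rack_center between -0.007 and 0.007 m and y of cover_center in the frame of rack_center between -0.007 and 0.007 m and z of cover_center in the frame of rack_center between 0.017 and 0.026 m and angle between the z axis of cover_center and the z axis of rack_center, either way round below 0.08 rad and angle between the x axis of cover_center and the x axis of rack_center, either way round below 0.15 rad and x of lens0_center in the frame of rack_center between -0.05 and 0.05 m and y of lens0_center in the frame of rack_center between -0.008 and 0.008 m and z of lens0_center in the frame of rack_center between -0.008 and 0.01 m and x of lens1_center in the frame of rack_center between -0.05 and 0.05 m and y of lens1_center in the frame of rack_center between -0.008 and 0.008 m and z of lens1_center in the frame of rack_center between -0.008 and 0.01 m and x of lens2_center in the frame of rack_center between -0.05 and 0.05 m and y of lens2_center in the frame of rack_center between -0.008 and 0.008 m and z of lens2_center in the frame of rack_center between -0.008 and 0.01 m and angle between rack_center's own z axis and vertical below 0.15 rad), for 0.2 s.
2. rack and cover, still together with the lenses inside, lie upside down on the tray (x of cover_center in the frame of rack_center between -0.007 and 0.007 m and y of cover_center in the frame of rack_center between -0.007 and 0.007 m and z of cover_center in the frame of rack_center between 0.017 and 0.026 m and angle between the z axis of cover_center and the z axis of rack_center, either way round below 0.08 rad and angle between the x axis of cover_center and the x axis of rack_center, either way round below 0.15 rad and x of lens0_center in the frame of rack_center between -0.05 and 0.05 m and y of lens0_center in the frame of rack_center between -0.008 and 0.008 m and z of lens0_center in the frame of rack_center between -0.008 and 0.01 m and x of lens1_center in the frame of rack_center between -0.05 and 0.05 m and y of lens1_center in the frame of rack_center between -0.008 and 0.008 m and z of lens1_center in the frame of rack_center between -0.008 and 0.01 m and x of lens2_center in the frame of rack_center between -0.05 and 0.05 m and y of lens2_center in the frame of rack_center between -0.008 and 0.008 m and z of lens2_center in the frame of rack_center between -0.008 and 0.01 m and angle between cover_center's own z axis and vertical above 3.05 rad and x of cover_center in the frame of tray_floor between -0.03 and 0.022 m and y of cover_center in the frame of tray_floor between -0.03 and 0.03 m and z of cover_center in the frame of tray_floor between 0.005 and 0.013 m), for 0.2 s.
At the end, for the whole second after the job is handed in: Cover upside down and flat on the tray floor, its centre -30 to +22 mm in x and within 30 mm in y of tray_floor; all three lenses stand glass up on its plate, inside the rim; the rack stands level on the cork top, either way up, centre within 35 mm of stand_top horizontally (angle between cover_center's own z axis and vertical above 3.05 rad and x of cover_center in the frame of tray_floor between -0.03 and 0.022 m and y of cover_center in the frame of tray_floor between -0.03 and 0.03 m and z of cover_center in the frame of tray_floor between 0.005 and 0.013 m and angle between each of lens0_center, lens1_center, lens2_center's own z axis and vertical above 3 rad and x of lens0_center in the frame of cover_center between -0.056 and 0.056 m and y of lens0_center in the frame of cover_center between -0.013 and 0.013 m and z of lens0_center in the frame of cover_center between -0.026 and -0.012 m and x of lens1_center in the frame of cover_center between -0.056 and 0.056 m and y of lens1_center in the frame of cover_center between -0.013 and 0.013 m and z of lens1_center in the frame of cover_center between -0.026 and -0.012 m and x of lens2_center in the frame of cover_center between -0.056 and 0.056 m and y of lens2_center in the frame of cover_center between -0.013 and 0.013 m and z of lens2_center in the frame of cover_center between -0.026 and -0.012 m and horizontal distance between rack_center and stand_top below 0.035 m and height (world z) of rack_center between 0.119 and 0.129 m and (angle between rack_center's own z axis and vertical below 0.08 rad or angle between rack_center's own z axis and vertical above 3.06 rad)); the robot touches nothing.
It fails at once if the gripper touches a lens (contact force between the fingers and lens0 above 0.5 N or contact force between the fingers and lens1 above 0.5 N or contact force between the fingers and lens2 above 0.5 N).
It fails at once if a lens falls off (height (world z) of any of lens0_center, lens1_center, lens2_center below 0.09 m).
It fails at once if a bystander is moved by more than 30 mm (distance of any of dome, bullet, meter, driver, carton from where it was at the start of the episode above 0.03 m).
It also fails if it takes over 72 s, if anything falls off the work surface, if the arm or the gripper's body presses on something with over 40 N, if the wrist force passes 120 N, or if a joint passes its speed limit or range.

## Working session

There is one attempt and no reset: what is moved stays moved. The work goes in short steps, each a Python script; the robot and the scene stay as the last script left them, time stands still between calls to the robot, and variables do not carry over. Pictures are saved under pics/ and viewed, and the job is handed in when it is done.

```bash
ls; mkdir -p pics; python3 - <<'E'
from station import manip
import cv2,numpy as np
for n in("side","top"):
    c=manip.camera(n); cv2.imwrite(f"pics/{n}0.png",cv2.cvtColor(c["color"],cv2.COLOR_RGB2BGR))
    print(n,c["vfov"],c["cx"],c["cy"],c["dist_coeffs"]);print(np.round(c["world_to_cam"],4))
print(manip.grip_point_offset);print(manip.get_state())
E
```

```text
pics
side 42.49781242997932 284.33201051227235 204.6122300536058 [0.0626326 0.        0.        0.        0.       ]
[[-0.8714 -0.49   -0.0228  0.5006]
 [-0.2855  0.5445 -0.7887  0.231 ]
 [ 0.3989 -0.6808 -0.6144  1.2122]
 [ 0.      0.      0.      1.    ]]
top 50.54954396257348 274.4972893952765 209.4669585530196 [-0.04265748  0.          0.          0.          0.        ]
[[ 0.0282 -0.9995  0.0118 -0.0403]
 [-0.9981 -0.0288 -0.054   0.5811]
 [ 0.0544 -0.0103 -0.9985  1.2259]
 [ 0.      0.      0.      1.    ]]
-0.0187
{'t': 0.1, 'joint_positions': array([-1.35241201e+00,  3.13415440e-01,  1.49834932e+00, -2.72159347e-06,
        1.33101449e+00, -2.23363964e-01]), 'dq': array([ 0.00074813,  0.00020399, -0.00148542, -0.00081493,  0.00106584,
       -0.00063143]), 'effort': array([ 2.39516223e-03, -4.02811754e+01, -2.52643257e+01,  6.95211953e-02,
        3.42334912e-02, -5.01520515e-05]), 'ee_pos': array([ 0.22440494, -0.47438019,  0.23821179]), 'eef_rot': array([ 9.75706071e-01,  2.19082887e-01,  1.55538629e-07, -5.93299314e-04]), 'contact_force': array([ 0.20786365, -0.3543393 ,  0.80328211]), 'ft_torque': array([-0.02823026, -0.06766556, -0.03307717]), 'gripper_width': 0.08792105322963165}
```

View pics/side0.png

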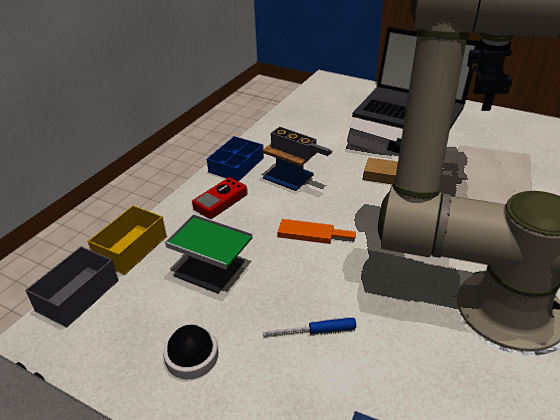

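View pics/top0.png

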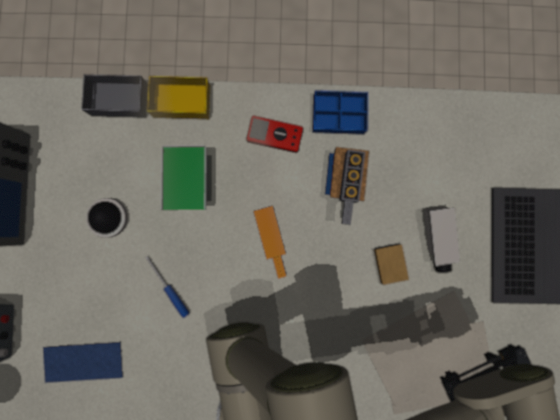

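```bash
cat > h.py <<'E'
from station import manip
import cv2,numpy as np
from scipy.spatial.transform import Rotation as R
def cam(n): return manip.camera(n)
def K(c):
    f=c["color"].shape[0]/2/np.tan(np.radians(c["vfov"]/2)); return np.array([[f,0,c["cx"]],[0,f,c["cy"]],[0,0,1.]])
def rays(c,px):
    p=cv2.undistortPoints(np.array(px,float).reshape(-1,1,2),K(c),np.array(c["dist_coeffs"])).reshape(-1,2)
    T=np.array(c["world_to_cam"]);Rm=T[:3,:3]
    return -Rm.T@T[:3,3],np.c_[p,np.ones(len(p))]@Rm
def onz(c,px,z):
    o,d=rays(c,px);return o+d*((z-o[2])/d[:,2])[:,None]
def proj(c,P):
    T=np.array(c["world_to_cam"]);
    return cv2.projectPoints(np.array(P,float).reshape(-1,1,3),cv2.Rodrigues(T[:3,:3])[0],T[:3,3],K(c),np.array(c["dist_coeffs"]))[0].reshape(-1,2)
def mask(c,lo,hi):
    return cv2.inRange(cv2.cvtColor(c["color"],cv2.COLOR_RGB2HSV),np.array(lo),np.array(hi))
def crop(c,name,x,y,w,h,s=6):
    cv2.imwrite("pics/"+name,cv2.resize(cv2.cvtColor(c["color"],cv2.COLOR_RGB2BGR)[y:y+h,x:x+w],None,fx=s,fy=s,interpolation=cv2.INTER_CUBIC))
def quat(zdir,ydir):
    z=np.array(zdir,float);z/=np.linalg.norm(z);y=np.array(ydir,float);y-=z*(y@z);y/=np.linalg.norm(y)
    return R.from_matrix(np.c_[np.cross(y,z),y,z]).as_quat()
def biggest(m):
    k=max(cv2.findContours(m,cv2.RETR_EXTERNAL,cv2.CHAIN_APPROX_NONE)[0],key=cv2.contourArea);return k.reshape(-1,2)
E
python3 - <<'E'
from h import *
t=cam("top");s=cam("side")
for n,c in(("top",t),("side",s)):
    for nm,lo,hi in(("orange",(5,180,120),(17,255,255)),("green",(50,120,60),(80,255,255))):
        k=biggest(mask(c,lo,hi)); z=.018 if nm=="orange" else .1
        P=onz(c,k,z)[:,:2].astype(np.float32)
        r=cv2.minAreaRect(P*1000); print(n,nm,len(k),k.min(0),k.max(0),r)
        print(np.round(cv2.boxPoints(r)))
crop(t,"t_cov.png",240,195,60,90,6);crop(t,"t_rack.png",315,135,70,95,6)
crop(s,"s_cov.png",265,205,100,50,7);crop(s,"s_rack.png",255,115,85,80,7)
E
```

```text
top orange 155 [255 208] [284 276] ((490.23516845703125, -18.247833251953125), (191.61041259765625, 46.947998046875), 16.86802101135254)
[[392. -24.]
 [405. -69.]
 [589. -13.]
 [575.  32.]]
top green 192 [164 148] [203 208] ((653.2069702148438, 217.07669067382812), (157.67343139648438, 102.41665649414062), 1.6504117250442505)
[[573. 266.]
 [576. 164.]
 [733. 168.]
 [731. 271.]]
side orange 172 [278 219] [355 238] ((489.7226867675781, -21.607532501220703), (199.40850830078125, 55.50802230834961), 16.781272888183594)
[[386. -24.]
 [402. -77.]
 [593. -19.]
 [577.  34.]]
side green 170 [169 217] [250 265] ((653.3648071289062, 213.58285522460938), (166.11752319335938, 107.41204833984375), 1.920128583908081)
[[569. 264.]
 [572. 157.]
 [738. 163.]
 [735. 270.]]
```

View pics/t_cov.png

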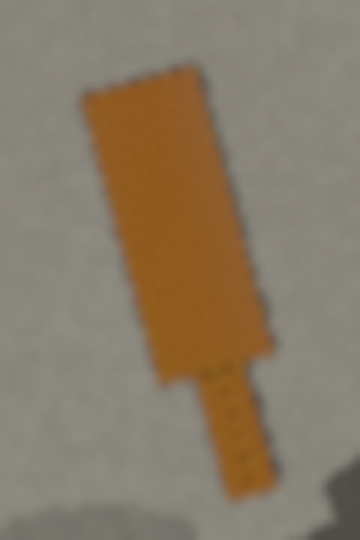

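View pics/t_rack.png

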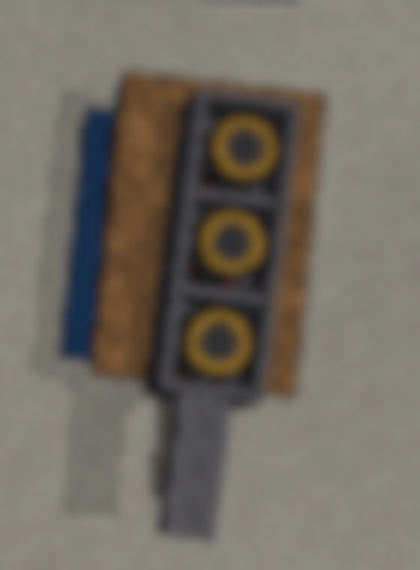

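View pics/s_rack.png

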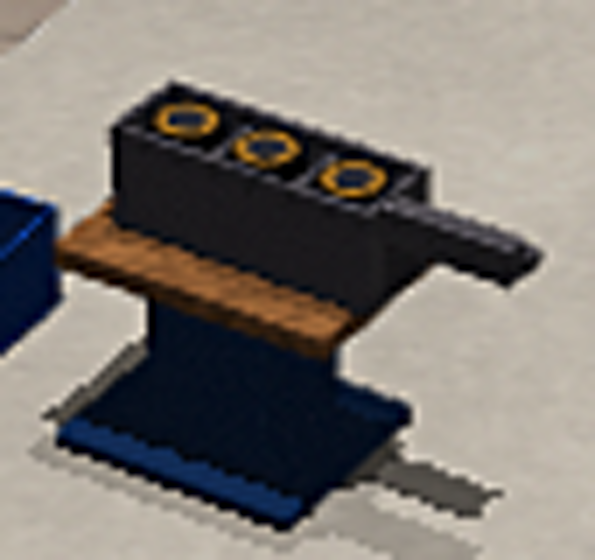

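View pics/s_cov.png

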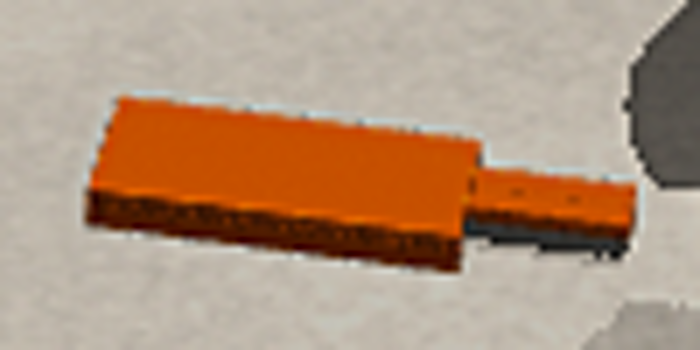

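```bash
python3 - <<'E'
from h import *
t=cam("top");s=cam("side")
m=mask(t,(5,150,80),(17,255,255));m[:,:]=cv2.bitwise_and(m,cv2.fillPoly(np.zeros_like(m),[biggest(m)],255))
for n,c,lo in(("top",t,(5,150,80)),("side",s,(5,180,170))):
    m=mask(c,lo,(17,255,255));k=biggest(m);m=cv2.fillPoly(np.zeros_like(m),[k],255)
    yx=np.argwhere(m>0);P=onz(c,yx[:,::-1],.018)[:,:2]
    mu=P.mean(0);w,v=np.linalg.eigh(np.cov(P.T));d=v[:,1]*np.sign(v[0,1])
    print(n,"cover centre",mu+d*.0166,"yaw",np.degrees(np.arctan2(d[1],d[0])),(P-mu)@d@np.ones(len(P)),np.ptp((P-mu)@d),len(yx))
for n,c,roi in(("top",t,(330,145,40,60)),("side",s,(268,122,50,30))):
    m=mask(c,(14,140,90),(28,255,255));q=np.zeros_like(m);x,y,w,h=roi;q[y:y+h,x:x+w]=m[y:y+h,x:x+w]
    if n=="top": print([tuple(u) for u in []])
    num,lab,st,ce=cv2.connectedComponentsWithStats(q)
    for i in range(1,num):
        if st[i,4]>8: print(n,st[i],ce[i],onz(c,[ce[i]],.146)[0])
x=t["color"][145:205,325:375];crop(t,"t_rack2.png",335,145,35,55,10);crop(s,"s_rack2.png",265,122,72,40,11)
E
```

```text
top cover centre [ 0.52016233 -0.01007661] yaw 17.327536532209752 -5.3852755588224e-13 0.19534413056186506 1066
side cover centre [ 0.51948462 -0.01244268] yaw 17.281286731655754 -1.1540768340978502e-13 0.199321991807934 842
[]
top [332 149  14  45 185] [337.24324324 168.38918919] [ 0.68306997 -0.17745928  0.146     ]
top [351 155  10  10  49] [355.30612245 159.42857143] [ 0.70728634 -0.22277581  0.146     ]
top [349 170  10  11  51] [353.47058824 174.66666667] [ 0.66842343 -0.2187823   0.146     ]
top [346 187  11  10  54] [351.03703704 191.62962963] [ 0.62534476 -0.21339636  0.146     ]
top [361 191   2   8  11] [361.72727273 195.18181818] [ 0.61719098 -0.24055087  0.146     ]
top [332 192   6   5  12] [333.66666667 194.25      ] [ 0.61743829 -0.16974828  0.146     ]
side [277 130   9   4  21] [281.19047619 131.52380952] [ 0.70945533 -0.22828367  0.146     ]
side [289 134   9   5  19] [292.57894737 135.63157895] [ 0.66914261 -0.22308503  0.146     ]
side [301 138   9   5  24] [304.95833333 140.        ] [ 0.62668068 -0.21801753  0.146     ]
side [268 148   9   4  19] [272.10526316 150.        ] [ 0.68243113 -0.13023786  0.146     ]
```

View pics/t_rack2.png

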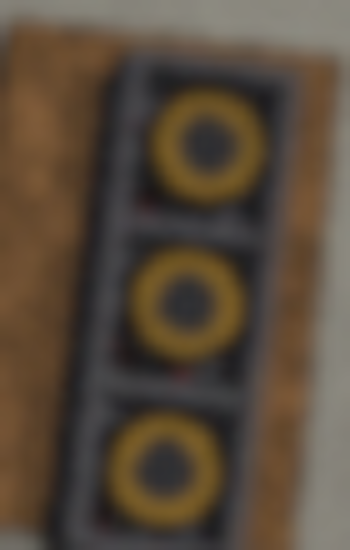

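View pics/s_rack2.png

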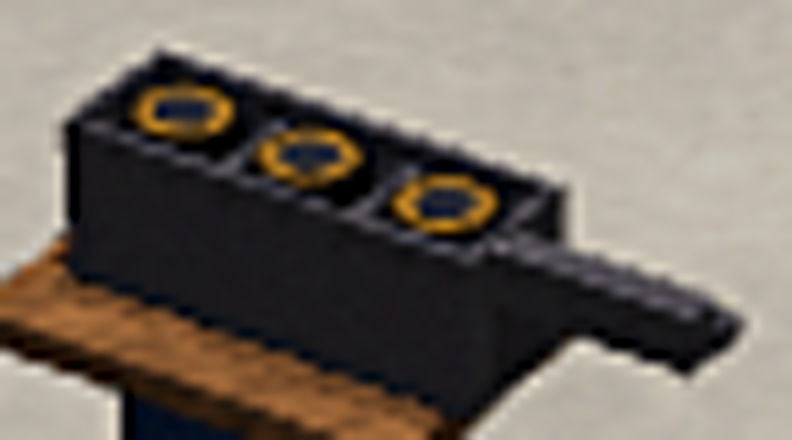

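```bash
python3 - <<'E'
from h import *
t=cam("top");s=cam("side")
# side: -y rim edge vs bench, per column
g=cv2.cvtColor(s["color"],cv2.COLOR_RGB2GRAY).astype(float)
pts=[]
for x in range(284,314):
    y0=int(round(122+(52+(x-265-15)*11*138/395)/11))
    col=g[y0-6:y0+6,x];d=col[:-1]-col[1:];i=np.argmax(d)
    pts.append((x,y0-6+np.sum(d[max(i-1,0):i+2]*np.arange(max(i-1,0),i+2)[:len(d[max(i-1,0):i+2])])/d[max(i-1,0):i+2].sum()+.5))
def fit(c,pts,z):
    P=onz(c,pts,z)[:,:2]
    vx,vy,x,y=cv2.fitLine(P.astype(np.float32),cv2.DIST_HUBER,0,.001,.001).ravel()
    if vx<0:vx,vy=-vx,-vy
    n=np.array([-vy,vx]);r=(P-[x,y])@n
    print("yaw",np.degrees(np.arctan2(vy,vx)),"y at x=.667:",y+vy/vx*(.667-x),"rms",r.std(),"ends",P[0],P[-1])
fit(s,pts,.148)
sat=cv2.cvtColor(t["color"],cv2.COLOR_RGB2HSV)[:,:,1].astype(float)
pts=[]
for y in range(153,197):
    x0=int(round(335+(300-(y*10-1450-70)*55/475)/10))
    r=sat[y,x0-5:x0+5];d=r[1:]-r[:-1];i=int(np.argmax(d));sl=slice(max(i-1,0),i+2);a=np.arange(9)[sl]
    pts.append((x0-5+(d[sl]*a).sum()/d[sl].sum()+.5,y))
fit(t,pts,.148)
E
```

```text
yaw -6.495257 y at x=.667: -0.24238372 rms 0.0006023433572553872 ends [ 0.71054802 -0.2468592 ] [ 0.61078998 -0.23654581]
yaw -6.167964 y at x=.667: -0.2396126 rms 0.00041437994044656176 ends [ 0.72405345 -0.24537736] [ 0.61477169 -0.23428203]
```

```bash
python3 - <<'E'
from h import *
c=np.array([.5198,-.0113]);yw=np.radians(17.3)
ra=np.array([.667,-.219]);yr=np.radians(-6.4)
for sg in(1,-1):
    q=quat([0,0,-1],sg*np.array([-np.sin(yw),np.cos(yw),0]));q2=quat([0,0,-1],sg*np.array([-np.sin(yr),np.cos(yr),0]))
    for p,qq in((np.r_[c,.1],q),(np.r_[c,.003],q),(np.r_[ra,.2],q2)):
        print(sg,manip.ik(p,qq))
    ex=np.array([np.cos(yr),np.sin(yr),0])
    p=np.r_[ra,.142]-ex*(.106-.0187); 
    q3=quat(ex,[0,0,sg]);print("h",manip.ik(p,q3),manip.ik(p-ex*.08,q3))
    pt=np.array([.64-.106+.0187,.215,.112]);
    for z in(0,.1,.15): print("t",manip.ik(pt+[0,0,z],quat([1,0,0],[0,0,sg])))
E
```

```text
1 [-2.47331451e-01  4.55956544e-01  1.68531884e+00 -4.44089210e-16
  1.00031727e+00 -2.12006974e+00]
1 [-2.47331451e-01  6.15502517e-01  1.74119888e+00 -4.44089210e-16
  7.84891258e-01 -2.12006974e+00]
1 [-4.83675110e-01  7.52051471e-01  9.07167431e-01 -4.44089210e-16
  1.48237375e+00 -1.94277036e+00]
h None None
t None
t None
t None
-1 [-2.47331451e-01  4.55956544e-01  1.68531884e+00 -4.44089210e-16
  1.00031727e+00  1.02152292e+00]
-1 [-2.47331451e-01  6.15502517e-01  1.74119888e+00 -4.44089210e-16
  7.84891258e-01  1.02152292e+00]
-1 [-4.83675110e-01  7.52051471e-01  9.07167431e-01 -4.44089210e-16
  1.48237375e+00  1.19882229e+00]
h [-0.80914117  0.70998716  2.1428497   2.42326644  1.35075991  0.18852234] [-0.98428145  0.68445326  2.34138995  2.26570814  1.49648422  0.08882669]
t [ 0.29722241  0.79316815  2.14609128  3.44463596  1.3774496  -0.06000639]
t [ 0.29722241  0.5053681   2.17510304  3.47113882  1.13134476 -0.14449508]
t [ 0.29722241  0.3708412   2.16184012  3.4989665   0.99214446 -0.20144517]
```

```bash
python3 - <<'E'
from h import *
for yw in range(-40,41,8):
    ex=np.array([np.cos(np.radians(yw)),np.sin(np.radians(yw)),0])
    p=np.array([.64,.215,.112])-ex*.0873
    print(yw,[None if (q:=manip.ik(p+[0,0,z],quat(ex,[0,0,sg]))) is None else np.round(q,2) for sg in(-1,1) for z in (0,.1)])
ra=np.array([.667,-.219]);yr=np.radians(-6.4)
ex=np.array([np.cos(yr),np.sin(yr),0]);ey=np.array([-ex[1],ex[0],0]);p=np.r_[ra,.142]-ex*(.106-.0187)
for sg in(1,-1): print("side grip",sg,manip.ik(p,quat(ex,sg*ey)),manip.ik(np.array([.64-.0873,.215,.112]),quat([1,0,0],[0,sg,0])))
E
```

```text
-40 [None, None, None, None]
-32 [array([ 0.61,  0.9 ,  1.69,  4.37,  1.37, -0.51]), None, array([0.61, 0.9 , 1.69, 4.37, 1.37, 2.63]), None]
-24 [array([ 0.57,  0.86,  1.83,  4.18,  1.33, -0.38]), array([ 0.57,  0.64,  1.86,  4.23,  1.23, -0.56]), array([0.57, 0.86, 1.83, 4.18, 1.33, 2.76]), array([0.57, 0.64, 1.86, 4.23, 1.23, 2.58])]
-16 [array([ 0.5 ,  0.83,  1.95,  3.96,  1.32, -0.26]), array([ 0.5 ,  0.59,  1.98,  4.01,  1.17, -0.43]), None, array([0.5 , 0.59, 1.98, 4.01, 1.17, 2.71])]
-8 [array([ 0.41,  0.81,  2.06,  3.71,  1.34, -0.15]), array([ 0.41,  0.54,  2.09,  3.76,  1.14, -0.29]), None, array([0.41, 0.54, 2.09, 3.76, 1.14, 2.85])]
0 [array([ 0.3 ,  0.79,  2.15,  3.44,  1.38, -0.06]), array([ 0.3 ,  0.51,  2.18,  3.47,  1.13, -0.14]), None, None]
8 [array([ 0.16,  0.79,  2.21,  3.16,  1.42, -0.  ]), array([ 0.16,  0.48,  2.24,  3.17,  1.15, -0.01]), None, None]
16 [array([0.02, 0.79, 2.23, 2.88, 1.45, 0.03]), array([0.02, 0.47, 2.26, 2.86, 1.18, 0.11]), None, None]
24 [array([-0.11,  0.79,  2.23,  2.6 ,  1.46,  0.07]), array([-0.11,  0.47,  2.26,  2.57,  1.22,  0.22]), None, None]
32 [array([-0.23,  0.79,  2.19,  2.35,  1.45,  0.12]), array([-0.23,  0.49,  2.22,  2.31,  1.27,  0.32]), None, array([-0.23,  0.49,  2.22,  2.31,  1.27, -2.82])]
40 [array([-0.31,  0.8 ,  2.12,  2.12,  1.45,  0.19]), array([-0.31,  0.52,  2.15,  2.08,  1.32,  0.41]), None, array([-0.31,  0.52,  2.15,  2.08,  1.32, -2.73])]
side grip 1 [-0.80914117  0.70998716  2.1428497   2.42326644  1.35075991  1.75931867] [0.29722241 0.79316815 2.14609128 3.44463596 1.3774496  1.51078993]
side grip -1 [-0.80914117  0.70998716  2.1428497   2.42326644  1.35075991 -1.38227398] [ 0.29722241  0.79316815  2.14609128  3.44463596  1.3774496  -1.63080272]
```

```bash
python3 - <<'E'
from h import *
c=np.array([.5198,-.0113]);yw=np.radians(17.3)
q=quat([0,0,-1],-np.array([-np.sin(yw),np.cos(yw),0]))
manip.move_gripper(.085,25)
manip.move_pose(np.r_[c,.08],q);manip.movel(np.r_[c,.003],.1,force_limit=15)
manip.move_gripper(.03,25)
print(manip.get_state()["gripper_width"])
manip.movel(np.r_[c,.215],.2)
yr=np.radians(-6.4);ra=np.array([.667,-.219])
q2=quat([0,0,-1],-np.array([-np.sin(yr),np.cos(yr),0]))
manip.move_pose(np.r_[ra,.185],q2)
manip.dwell(.2)
st=manip.get_state();print(st["t"],st["gripper_width"],st["ee_pos"])
t=cam("top");s=cam("side");crop(t,"t1.png",300,120,100,120,5);crop(s,"s1.png",240,80,120,100,6)
E
```

```text
0.055564121150677444
6.6 0.05578388788885402 [ 0.66706308 -0.21793395  0.18579323]
```

View pics/t1.png

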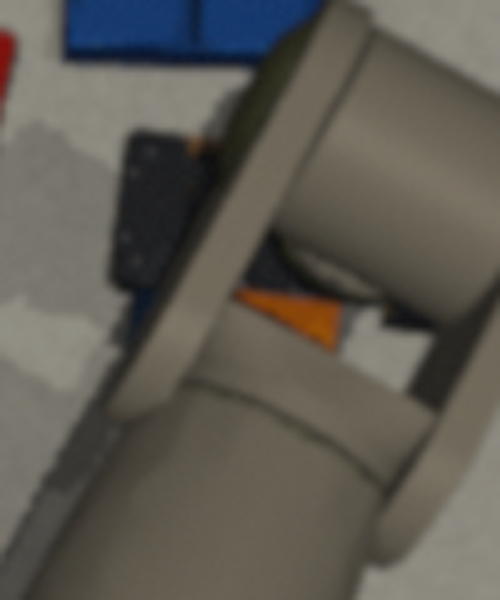

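View pics/s1.png

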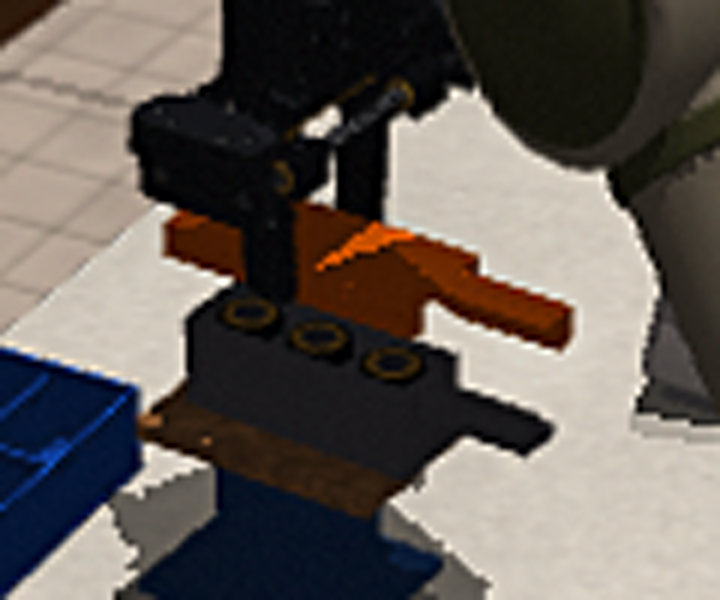

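```bash
cat >> h.py <<'E'
def box(ctr,yaw,pts):
    ex=np.array([np.cos(yaw),np.sin(yaw),0]);ey=np.array([-ex[1],ex[0],0])
    return np.array([np.array(ctr)+p[0]*ex+p[1]*ey+np.array([0,0,p[2]]) for p in np.array(pts)/1000.])
def overlay(c,name,sets,x,y,w,h,s):
    im=cv2.resize(cv2.cvtColor(c["color"],cv2.COLOR_RGB2BGR)[y:y+h,x:x+w],None,fx=s,fy=s,interpolation=cv2.INTER_CUBIC)
    for P,col in sets:
        for u in proj(c,P):
            cv2.drawMarker(im,tuple(int(round(v)) for v in ((u-[x,y]+.5)*s-.5)),col,cv2.MARKER_CROSS,14,1)
    cv2.imwrite("pics/"+name,im)
E
python3 - <<'E'
from h import *
s=cam("side");st=manip.get_state();print(st["ee_pos"],st["contact_force"],R.from_quat(st["eef_rot"]).as_matrix().round(3))
s["color"]=np.clip(s["color"].astype(float)*1.8,0,255).astype(np.uint8)
yr=np.radians(-6.4);C=box([*st["ee_pos"][:2],st["ee_pos"][2]+.006],yr,[(-70,28,-9),(70,28,-9),(70,28,9),(-70,28,9),(-130,13,9),(-130,-13,9),(-70,-28,9)])
Rk=box([.667,-.219,.124],yr,[(-64,22,24),(64,22,24),(64,22,-24),(-64,22,-24),(-124,13,24),(-124,1,24),(-64,-22,24)])
overlay(s,"s2.png",[(C,(0,255,0)),(Rk,(255,255,0))],260,105,80,60,10)
E
```

```text
[ 0.66702336 -0.21850611  0.18543773] [-0.03460018 -1.27032183 -0.74054815] [[ 0.994 -0.111  0.   ]
 [-0.111 -0.994 -0.   ]
 [ 0.     0.    -1.   ]]
```

View pics/s2.png

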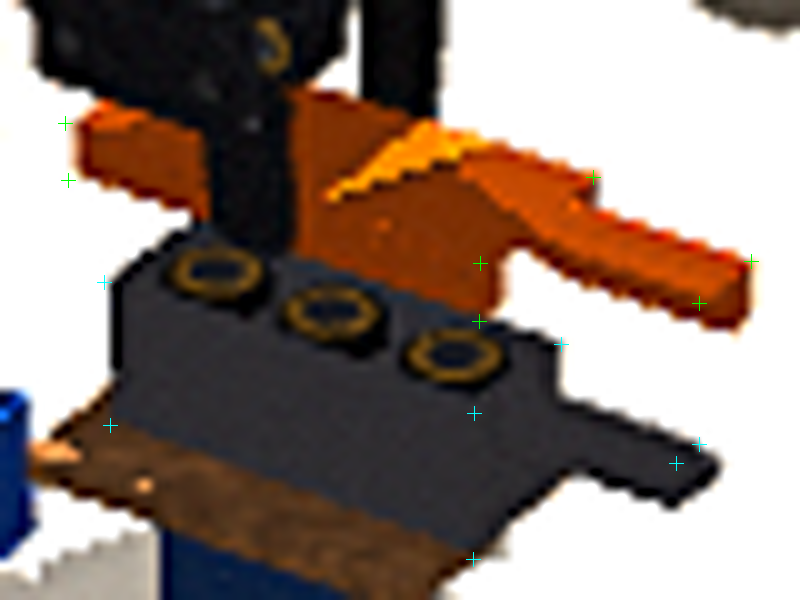

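```bash
python3 - <<'E'
from h import *
p=np.array([.6676,-.219,.155]);manip.movel(p,.1)
for z in(.147,.139):
    p[2]=z;print(manip.movel(p,.03,force_limit=6));st=manip.get_state();print(st["t"],st["ee_pos"],st["contact_force"],st["gripper_width"])
    if st["ee_pos"][2]>z+.002: break
s=cam("side");s["color"]=np.clip(s["color"].astype(float)*1.8,0,255).astype(np.uint8);crop(s,"s3.png",260,105,80,60,10)
E
```

```text
False
7.6167 [ 0.66757281 -0.21900259  0.14694571] [ 0.17192747 -0.14904056 -0.98486388] 0.055525824254302567
True
7.9333 [ 0.66769828 -0.21904762  0.13910441] [-0.01596219  0.73416521  3.74539634] 0.05550596588174187
```

View pics/s3.png

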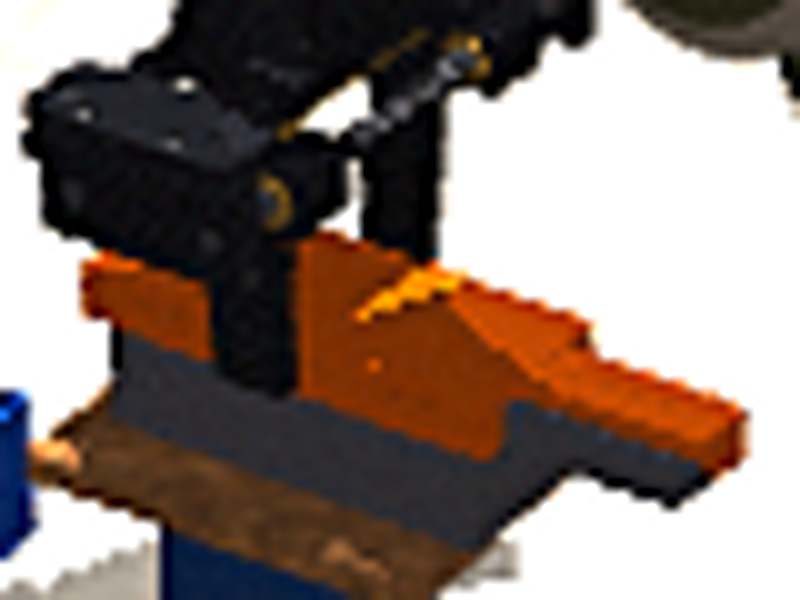

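```bash
python3 - <<'E'
from h import *
p=np.array([.6676,-.219,.1391])
manip.move_gripper(.08);manip.movel(p+[0,0,.12],.25);
t=cam("top");
ra=np.array([.667,-.219]);yr=np.radians(-6.4);ex=np.array([np.cos(yr),np.sin(yr),0]);ey=np.array([-ex[1],ex[0],0])
q3=quat(ex,ey)
p=np.r_[ra,.142]-ex*(.106-.0187)-ex*.09
print(manip.ik(p+[0,0,.15],q3))
manip.move_pose(np.array([.5,-.15,.33]),quat([0,0,-1],-ey))
manip.move_pose(p+[0,0,.13],q3)
st=manip.get_state();print(st["t"],st["joint_positions"])
s=cam("side");t=cam("top");crop(s,"s4.png",230,0,330,250,2);crop(t,"t4.png",280,120,200,200,3)
E
```

```text
[-1.01196498  0.15977328  2.34418308  2.1381753   1.19187341  2.09673161]
11.8667 [-1.01160848  0.2230757   2.35736072  2.1616255   1.23415216  2.02765872]
```

View pics/s4.png

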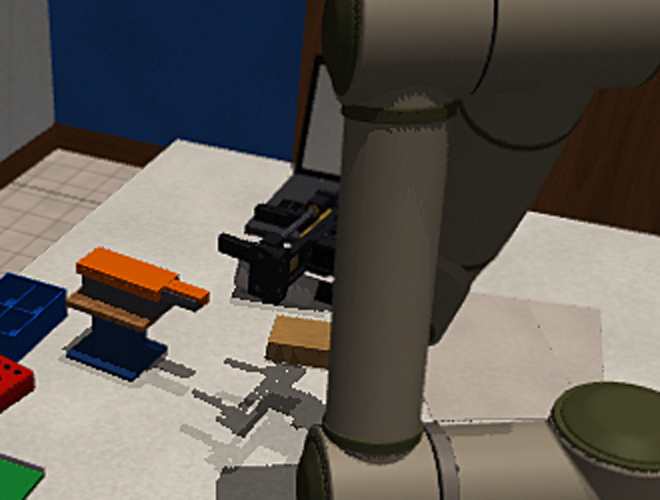

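View pics/t4.png

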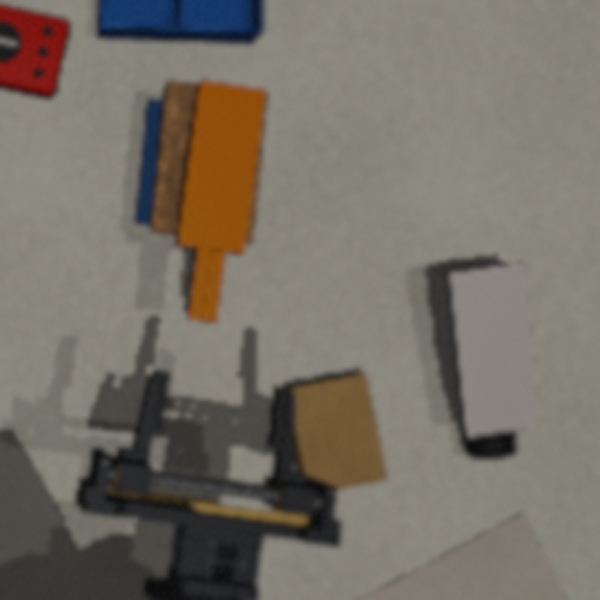

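```bash
python3 - <<'E'
from h import *
t=cam("top")
m=mask(t,(5,150,80),(17,255,255));k=biggest(m);m=cv2.fillPoly(np.zeros_like(m),[k],255)
P=onz(t,np.argwhere(m>0)[:,::-1],.154)[:,:2];mu=P.mean(0);w,v=np.linalg.eigh(np.cov(P.T));d=v[:,1]*np.sign(v[0,1])
print("cover",mu+d*.0166,np.degrees(np.arctan2(d[1],d[0])))
ra=np.array([.6677,-.219]);yr=np.radians(-6.4);ex=np.array([np.cos(yr),np.sin(yr),0]);ey=np.array([-ex[1],ex[0],0])
q3=quat(ex,ey);p=np.r_[ra,.142]-ex*(.106-.0187)
manip.movel(p-ex*.09,.2,force_limit=15)
print(manip.movel(p,.15,force_limit=10))
manip.move_gripper(.06,60)
s=cam("side");t=cam("top");crop(s,"s5.png",250,90,110,80,7);crop(t,"t5.png",310,120,110,150,4)
print(manip.get_state()["t"],manip.get_state()["ee_pos"])
E
```

```text
cover [ 0.66764112 -0.21678162] -6.416230369923883
False
14.15 [ 0.58089387 -0.20931681  0.1419904 ]
```

View pics/s5.png

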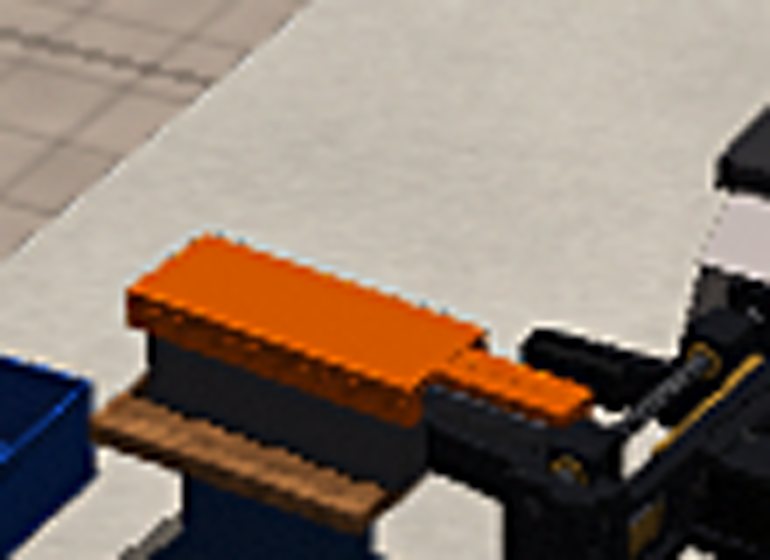

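View pics/t5.png

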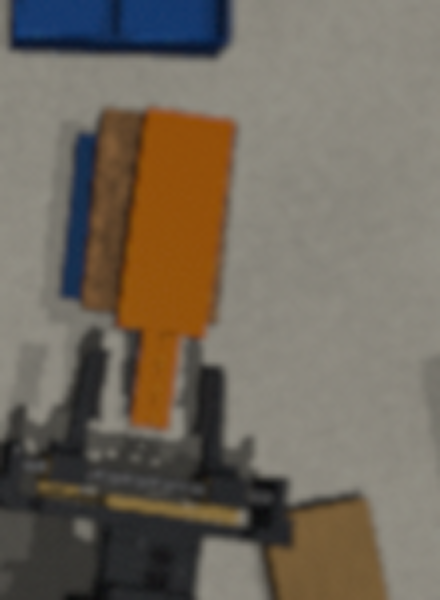

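```bash
python3 - <<'E'
from h import *
manip.move_gripper(.01,60);manip.dwell(.3)
st=manip.get_state();print(st["t"],st["gripper_width"],st["contact_force"],st["ft_torque"]);p=st["ee_pos"]
manip.movel(p+[0,0,.03],.05);manip.dwell(.2);st=manip.get_state();print(st["gripper_width"],st["contact_force"],st["ft_torque"])
s=cam("side");t=cam("top");crop(s,"s6.png",250,70,110,80,7);crop(t,"t6.png",310,110,110,150,4)
E
```

```text
15.0917 0.023597282182184095 [0.56389045 1.09415815 0.27044969] [0.05249883 0.36173374 0.15778003]
0.023424003059402537 [ 0.77227158  0.53174434 -4.09498552] [ 0.21012152  1.14710361 -0.01366662]
```

View pics/s6.png

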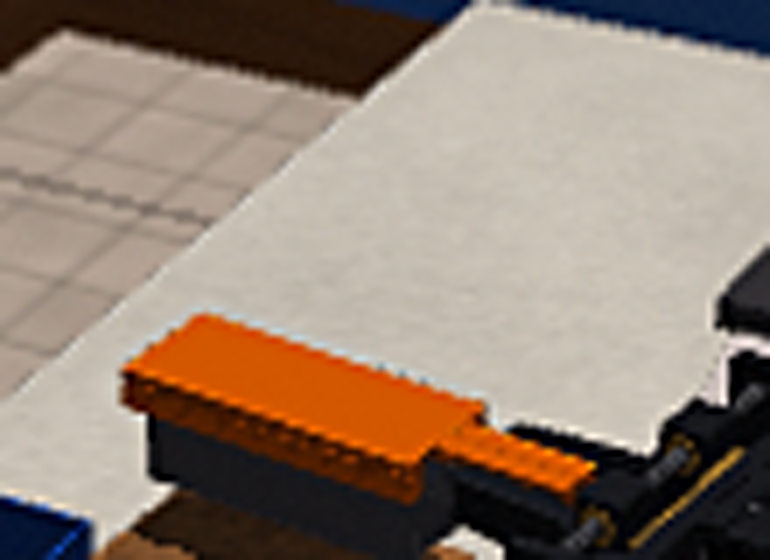

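View pics/t6.png

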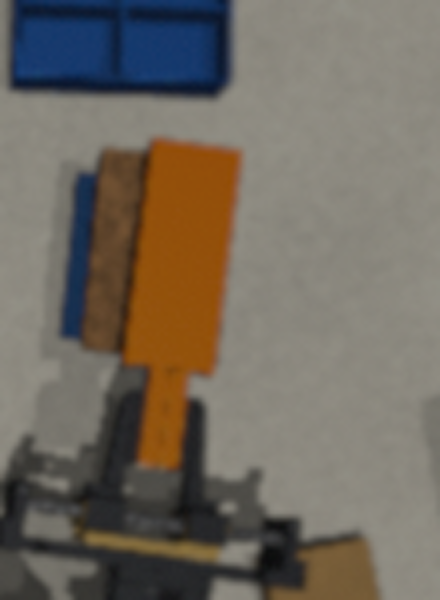

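```bash
python3 - <<'E'
from h import *
st=manip.get_state();p=st["ee_pos"]
manip.movel(np.r_[p[:2]-[.02,0],.29],.12)
j=manip.get_state()["joint_positions"].copy();print(j)
j6=j[5]
for k in(1,2,3,4):
    j[5]=j6-np.pi*k/4;manip.move_joints(j)
    if k==2: s=cam("side");crop(s,"s7a.png",230,20,130,110,5)
st=manip.get_state();print(st["t"],st["gripper_width"],st["contact_force"],st["ee_pos"])
manip.dwell(.2)
s=cam("side");t=cam("top");crop(s,"s7.png",230,20,130,110,6);crop(t,"t7.png",310,90,110,150,4)
E
```

```text
[-0.84927627  0.28509729  2.17358015  2.27679735  1.08397996  2.07235467]
20.4417 0.02373841144525717 [ 0.55514717 -0.36652393 -3.70365355] [ 0.56090243 -0.20910491  0.28925954]
```

View pics/s7.png

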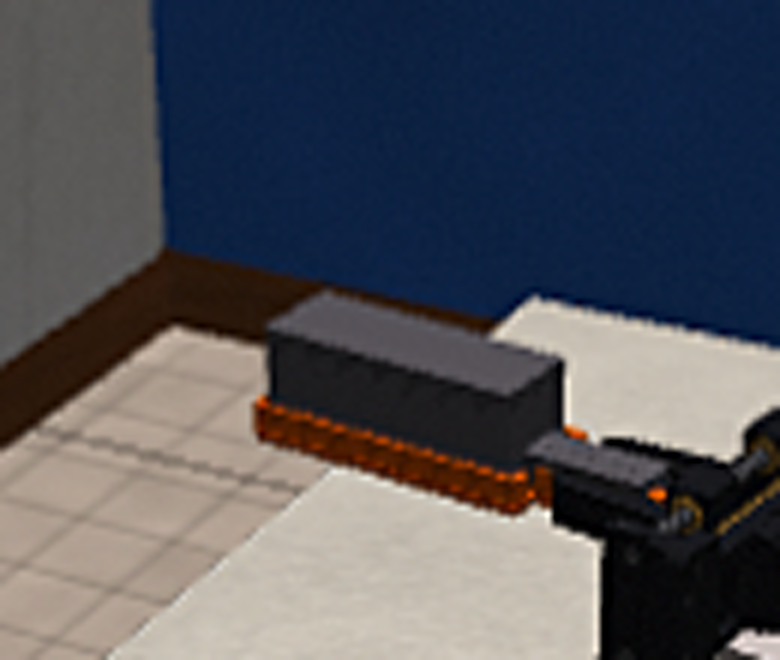

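View pics/t7.png

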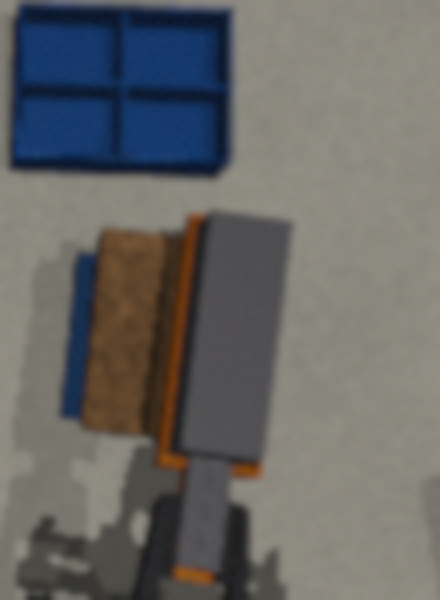

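```bash
python3 - <<'E'
from h import *
yw=np.radians(1.8);ex=np.array([np.cos(yw),np.sin(yw),0]);ey=np.array([-ex[1],ex[0],0])
q=quat(ex,-ey);tc=np.array([.639,.215,.112]);p=tc-ex*.0873
manip.movel(p+[0,0,.13],.2,rot=q);manip.movel(p+[0,0,.04],.15)
st=manip.get_state();print(st["t"],st["gripper_width"],st["joint_positions"])
s=cam("side");t=cam("top");crop(s,"s8.png",140,150,140,140,5);crop(t,"t8.png",140,120,100,140,4)
E
```

```text
23.7583 0.02383643172744513 [ 0.26883918  0.67176455  2.18460373  3.38875153  1.29484188 -1.63952943]
```

View pics/s8.png

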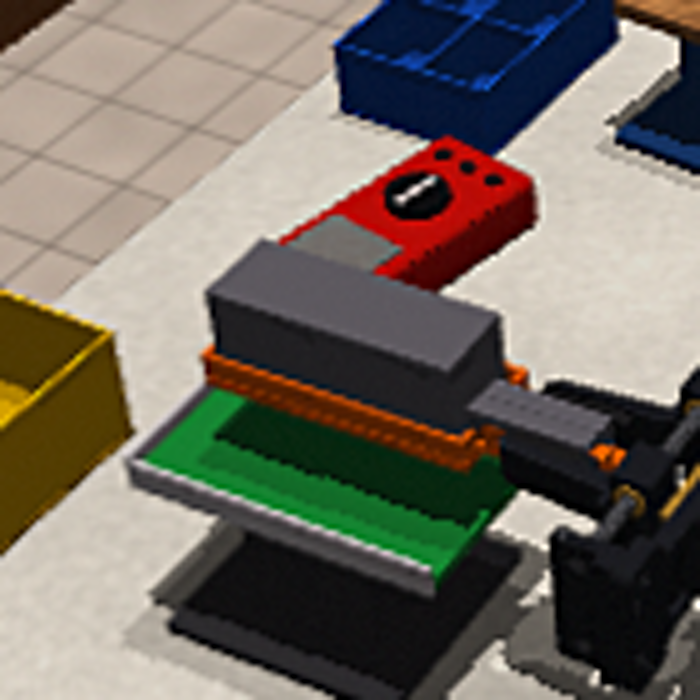

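View pics/t8.png

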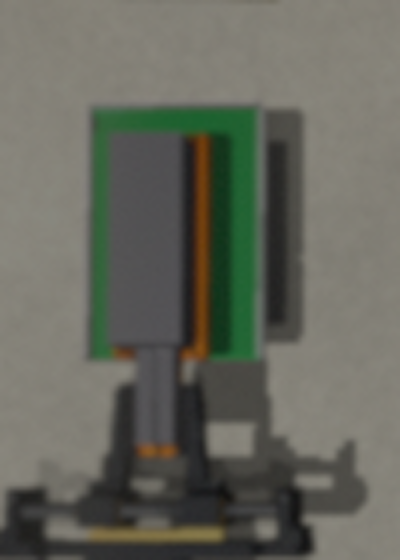

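```bash
python3 - <<'E'
from h import *
p=manip.get_state()["ee_pos"];p[2]=.118;print(manip.movel(p,.08,force_limit=8),manip.get_state()["ee_pos"])
p[2]=.110;print(manip.movel(p,.02,force_limit=5));manip.dwell(.1)
st=manip.get_state();print(st["t"],st["ee_pos"],st["contact_force"],st["ft_torque"])
s=cam("side");crop(s,"s9.png",140,150,140,140,5)
E
```

```text
False [0.55203195 0.21232957 0.1183275 ]
True
24.9083 [0.55205288 0.21234364 0.11207581] [-1.54307401 -0.62184697  4.69477509] [-0.01157668 -0.38250037 -0.01633423]
```

View pics/s9.png

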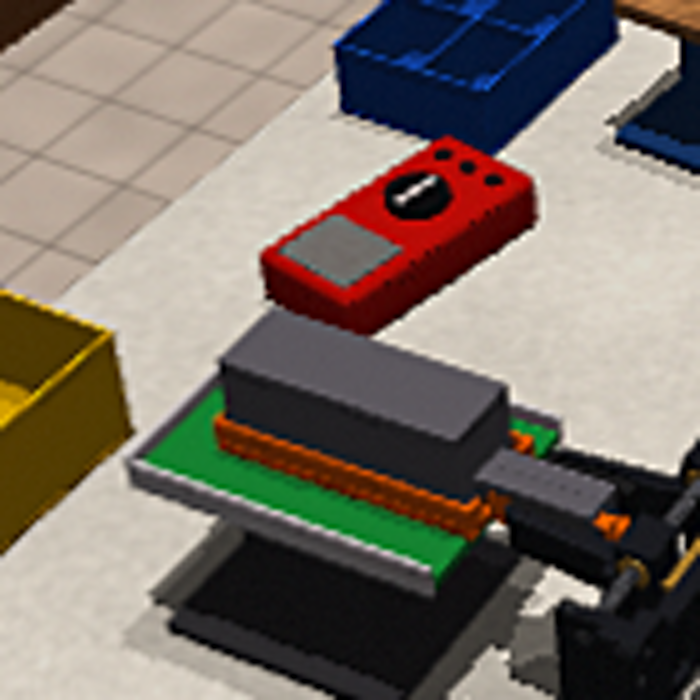

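```bash
python3 - <<'E'
from h import *
yw=np.radians(1.8);ex=np.array([np.cos(yw),np.sin(yw),0])
manip.move_gripper(.05);manip.dwell(.3)
p=manip.get_state()["ee_pos"];manip.movel(p-ex*.10,.2);p=p-ex*.1
manip.movel(np.r_[p[:2],.3],.25)
st=manip.get_state();print(st["t"])
s=cam("side");t=cam("top");crop(s,"s10.png",140,150,140,140,5);crop(t,"t10.png",150,120,80,120,5)
E
```

```text
27.3833
```

View pics/s10.png

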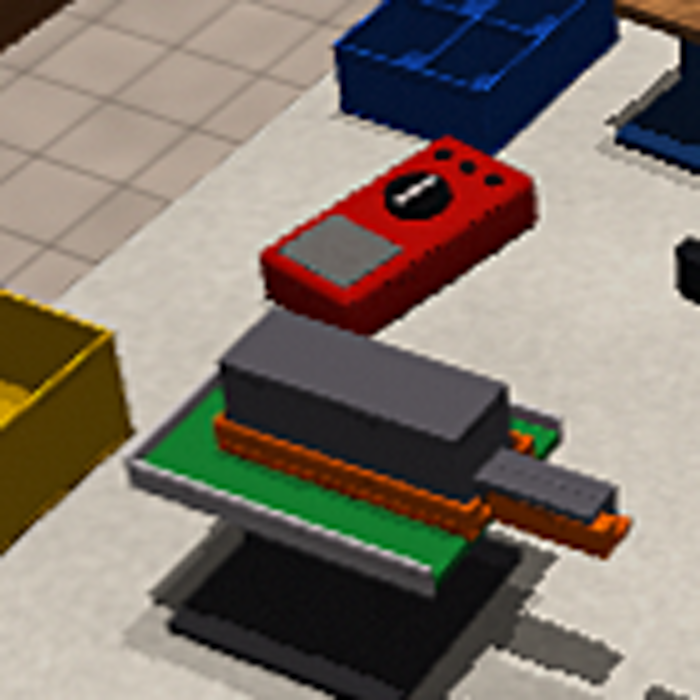

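View pics/t10.png

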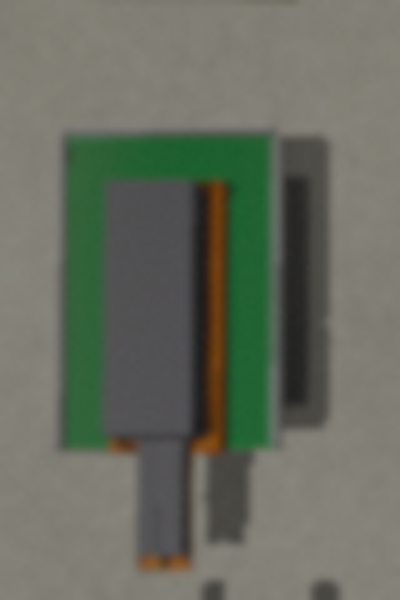

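```bash
python3 - <<'E'
from h import *
t=cam("top")
k=(np.array([(105,182),(195,182),(190,437),(103,437)])+.5)/5-.5+[150,120]
P=onz(t,k,.154);print(P.round(4),P.mean(0))
yw=np.radians(1.8);c=np.array([.639,.2153]);ey=np.array([-np.sin(yw),np.cos(yw),0])
for sg in(1,-1): print(manip.ik(np.r_[c,.124],quat([0,0,-1],sg*ey)),manip.ik(np.r_[.667,-.219,.25],quat([0,0,-1],sg*ey)))
q=quat([0,0,-1],-ey)
manip.move_gripper(.085,30)
manip.move_pose(np.array([.5,.2,.33]),q)
manip.move_pose(np.r_[c,.2],q)
s=cam("side");crop(s,"s11.png",140,110,140,140,5);print(manip.get_state()["t"],manip.get_state()["ee_pos"])
E
```

```text
[[0.7007 0.2409 0.154 ]
 [0.702  0.1959 0.154 ]
 [0.5744 0.1933 0.154 ]
 [0.5732 0.2366 0.154 ]] [0.63756292 0.21668315 0.154     ]
[ 1.51643510e-01  7.38945648e-01  1.12947366e+00 -4.44089210e-16
  1.27317335e+00 -1.45056874e+00] [-4.83675110e-01  7.34016649e-01  8.12415897e-01 -4.44089210e-16
  1.59516011e+00 -2.08588736e+00]
[ 1.51643510e-01  7.38945648e-01  1.12947366e+00 -4.44089210e-16
  1.27317335e+00  1.69102391e+00] [-4.83675110e-01  7.34016649e-01  8.12415897e-01 -4.44089210e-16
  1.59516011e+00  1.05570529e+00]
32.0083 [0.63886841 0.21558271 0.20229184]
```

View pics/s11.png

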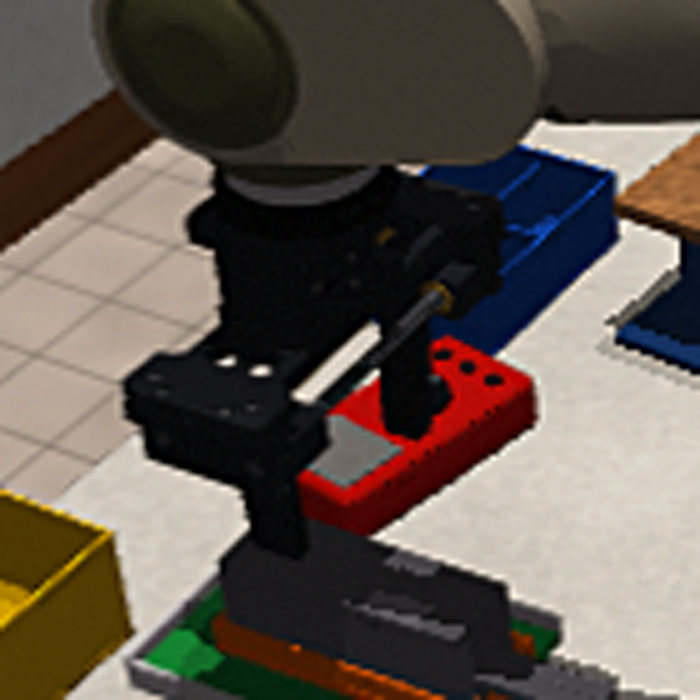

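```bash
python3 - <<'E'
from h import *
c=np.array([.639,.2155])
print(manip.movel(np.r_[c,.126],.1,force_limit=10))
manip.move_gripper(.055);manip.move_gripper(.02,30);manip.dwell(.2)
st=manip.get_state();print(st["t"],st["gripper_width"],st["ee_pos"],st["contact_force"])
p=st["ee_pos"]
manip.movel(p+[0,0,.012],.03);s=cam("side");crop(s,"s12.png",140,130,140,130,5)
st=manip.get_state();print(st["contact_force"],st["gripper_width"])
E
```

```text
False
34.0333 0.0433923075818129 [0.63900323 0.21553551 0.12600512] [-0.34323676  0.19769427 -0.02242795]
[-0.72226869 -0.66105011 -1.6996642 ] 0.04362674283246405
```

View pics/s12.png

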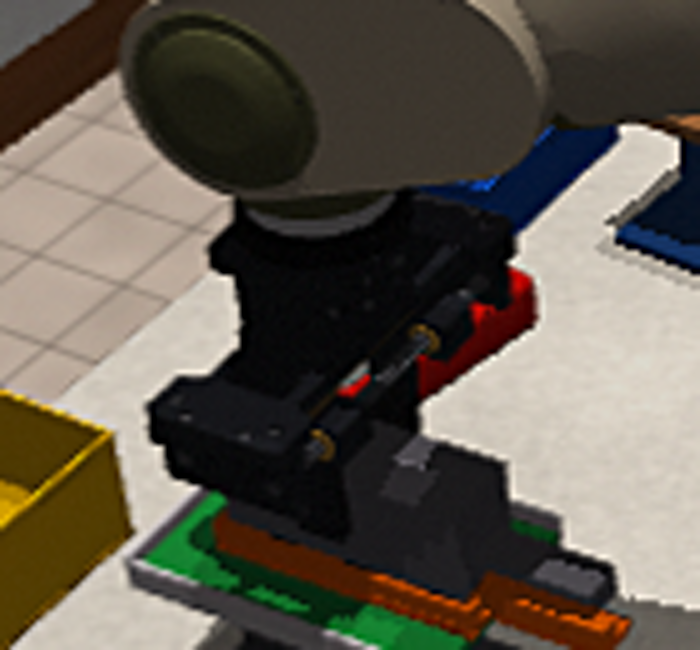

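```bash
python3 - <<'E'
from h import *
p=manip.get_state()["ee_pos"]
manip.movel(p+[0,0,.055],.04);manip.movel(np.r_[p[:2],.27],.12)
st=manip.get_state();print(st["t"],st["contact_force"],st["gripper_width"])
s=cam("side");t=cam("top");crop(s,"s13.png",140,110,140,155,5);crop(t,"t13.png",300,120,100,120,5)
# cork from top
m=mask(t,(5,60,40),(20,220,255));q=np.zeros_like(m);q[140:215,320:380]=m[140:215,320:380]
k=biggest(q);P=onz(t,k,.1)[:,:2].astype(np.float32);r=cv2.minAreaRect(P*1000);print(r);print(cv2.boxPoints(r).round())
E
```

```text
36.95 [-0.25618757  0.56150145 -2.17950487] 0.04380429006939616
((677.6993408203125, -216.48236083984375), (90.16655731201172, 134.6173095703125), 85.3326644897461)
[[ 607. -256.]
 [ 741. -267.]
 [ 748. -177.]
 [ 614. -166.]]
```

View pics/s13.png

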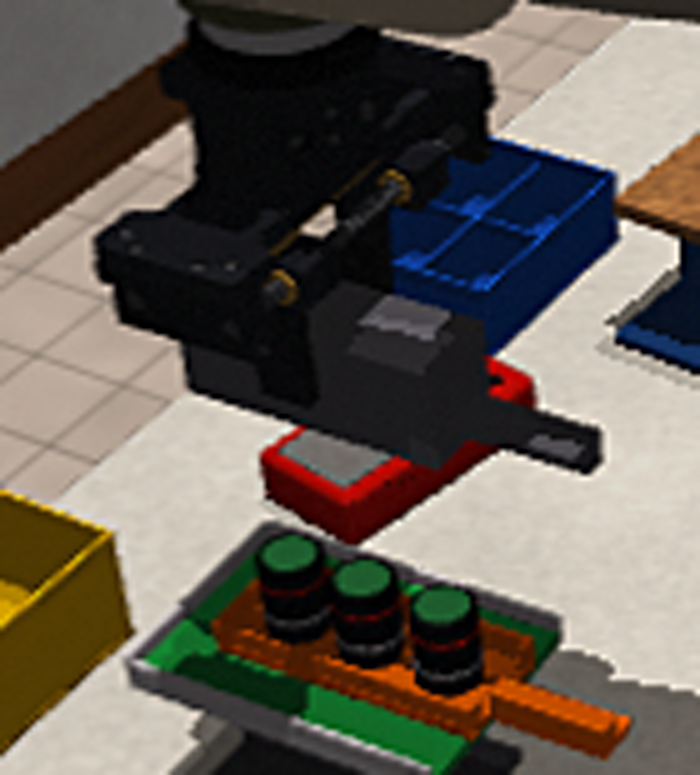

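View pics/t13.png

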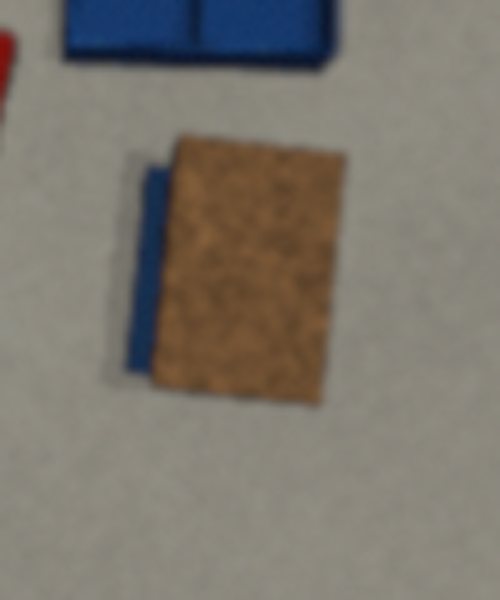

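```bash
python3 - <<'E'
from h import *
yw=np.radians(-4.7);ey=np.array([-np.sin(yw),np.cos(yw),0]);q=quat([0,0,-1],-ey);c=[.669,-.217]
manip.movel(np.r_[c,.25],.25,rot=q)
manip.movel(np.r_[c,.135],.15);print(manip.movel(np.r_[c,.117],.03,force_limit=4))
st=manip.get_state();print(st["t"],st["ee_pos"],st["contact_force"])
s=cam("side");crop(s,"s14.png",250,90,110,100,6)
E
```

```text
True
40.3583 [ 0.668949   -0.21696016  0.11980962] [-0.12094715  0.52260263  3.85275721]
```

View pics/s14.png

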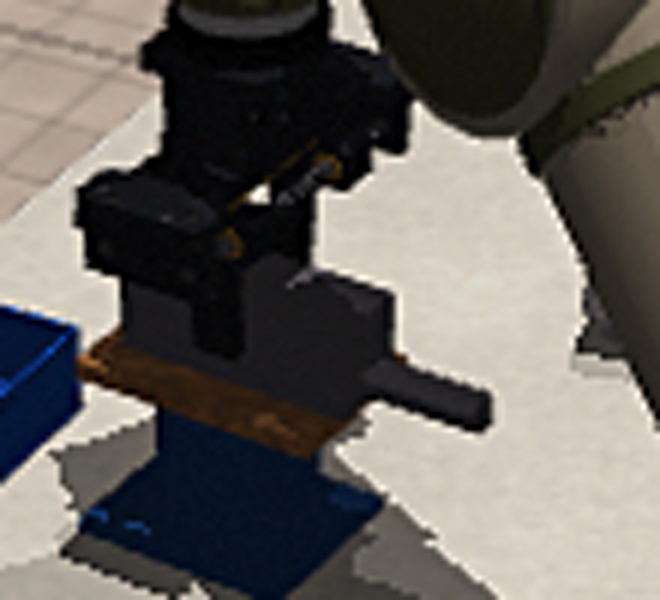

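```bash
python3 - <<'E'
from h import *
manip.move_gripper(.08);p=manip.get_state()["ee_pos"];manip.movel(p+[0,0,.14],.2)
manip.move_pose([.42,-.3,.3],quat([0,0,-1],[0,-1,0]));manip.dwell(.2)
s=cam("side");t=cam("top");crop(s,"s15.png",150,100,200,180,4);crop(t,"t15.png",150,130,240,120,3);print(manip.get_state()["t"])
E
```

```text
43.275
```

View pics/s15.png

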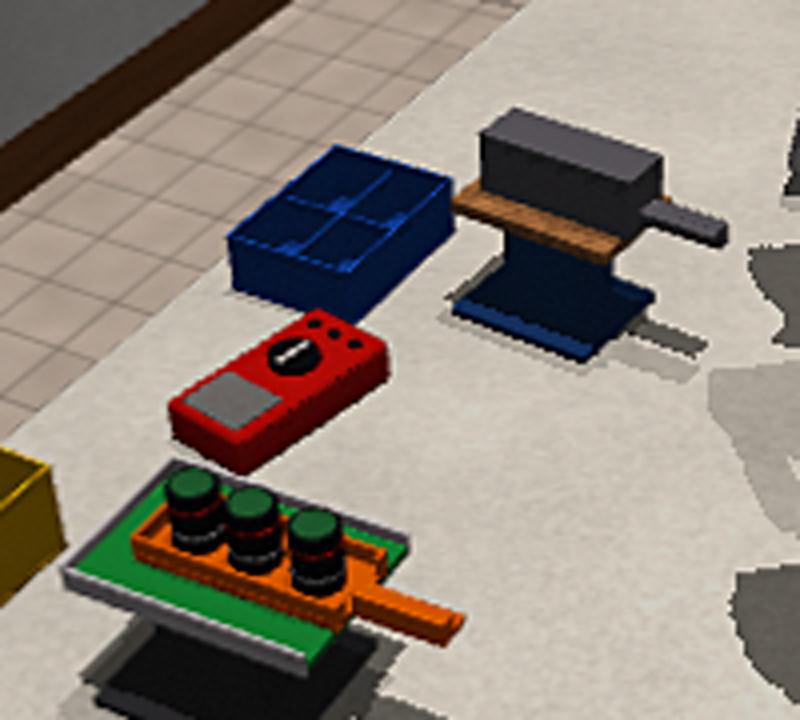

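View pics/t15.png

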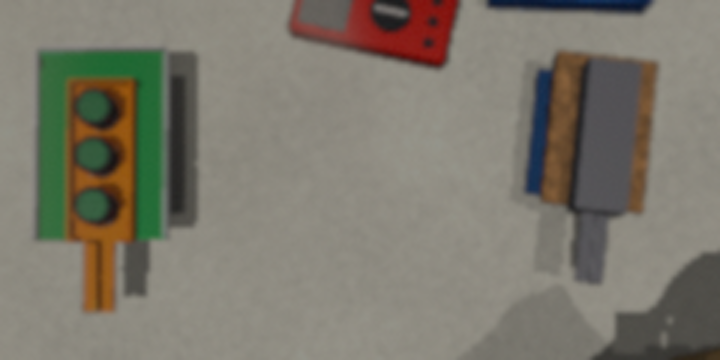

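```bash
python3 -c "
from h import *
manip.hand_in()"
```

```text
the job is handed in; nothing more can be done
```

I finished the whole job in one pass and handed it in at about 43 s of the 72 s allowed. The hand-in gives no verdict, so the result rests on my own checks.

- **Fitting the cover:** I gripped the cover by its sides and lowered it onto the rack. It stopped at the expected height with about 4 N of contact, and the picture showed it seated.
- **Turning over:** I pinched both handles from the sides, because the last joint cannot turn far enough for a grip from above and below. I lifted, rolled 180° and lowered onto the tray. Contact came at the expected height, with the tool at z = 0.112 m, and rack and cover stayed together.
- **Lifting the rack off:** I gripped the rack box from above, raised it straight and set it upside down on the cork, with contact at the expected height.

**Last pictures:** The cover lies flat in the tray with its handle over the open front. All three lenses stand glass up inside the rim. The rack sits level on the cork, a few mm from stand_top by my estimate. The meter looks unmoved; I did not re-check the other bystanders at the end, and the arm made no unexpected contact.

**Disagreements:** The two cameras differed by 2–5 mm in y. I averaged them, and the fit and both placings worked. I judged the final lens positions in the cover by eye and did not calculate them.

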